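Gauge the plate gap of a gel-casting stand

TASK

Get the gap readout ready by pressing its keys one at a time: the round key, then the square one, then the long bar, each fully down and let up again. Then take the flat-headed taper gauge out of its holder (leave the round-headed one and the things around alone) and slide its blade, upright, down between the two sprung plates of the gel-casting stand until it drags snugly on both, without forcing it. Finish while still gripping the gauge and holding it still at that depth, its head clear of the plates.

Things in the scene. Friction and masses are not known exactly. Their poses are not given: they have to be found in the camera images.
- readout: Grey readout box lying on the desk, fixed, 90 x 170 x 28 mm (x, y, z) with a dark display along its far edge and three white spring keys in a row along its y: round at y +52 mm, square at 0, long bar at -52 mm, all at x -13 mm. Origin at the centre of its underside, z up.
- round_key_top (a point): Centre of the top face of the round key, 26 mm across, standing 9 mm above the case when up.
- square_key_top (a point): Centre of the top face of the square key, 25 x 25 mm, standing 9 mm above the case when up.
- bar_key_top (a point): Centre of the top face of the long bar key, 40 mm along the readout's x and 14 mm along its y, standing 9 mm above the case when up.
- round_key (a joint): Travel of the round key, 0 up to 0.005 m fully down; about 0.7 N to start, 3.7 N fully down; springs back when let go. Counts as pressed beyond 0.0032.
- square_key (a joint): The same for the square key.
- bar_key (a joint): The same for the bar key.
- flat_gauge: The taper gauge to use, loose, 90 g. Origin at the centre of the underside of its head, z up, steel blade hanging below (-z). Black flat head 46 (x) x 12 (y) x 50 (z) mm, to be gripped across its 12 mm. Blade 30 mm wide along x, 75 mm long, a wedge in y: 3 mm thick at the tip, growing evenly to 12 mm at the head. It hangs in its holder with the head resting on top.
- gauge_head (a point): Centre of the flat head, 25 mm above its underside and 100 mm above the blade's tip.
- gauge_tip (a point): Middle of the blade's lower end.
- flat_holder: White block with an upright slot in which the flat-headed gauge hangs; fixed, 54 x 32 mm and 80 mm tall on a 74 x 46 x 4 mm foot; origin at the centre of its underside; slot 34 (x) x 15.5 (y) mm. The gauge comes out straight up, 80 mm.
- round_head (a point): Centre of the black round head (24 mm across above a 46 mm flange, 40 mm tall) of the other gauge, which hangs in an equal holder; it is too thick for the gap and stays where it is.
- round_gauge: The round-headed gauge; origin at the centre of the underside of its head, z up, 12 mm thick parallel blade below.
- stand: Gel-casting stand, fixed: white base 86 (x) x 124 (y) x 15 mm; grey brackets 103 mm tall carry two upright aluminium plates, 60 mm long in x, facing each other across a gap along y. Origin at the centre of its underside, z up. Flared lips, top 107 mm above the desk, widen the mouth 7 mm each side; the parallel gap runs from 98 down to 20 mm. It is 5 to 8 mm at rest (varies).
- left_plate: Plate on the stand's +y side; origin on its inner face, mid-length, at the top of the parallel part (98 mm above the desk). Spring-backed: gives outward up to 6 mm, 1.6 N to start and 4 N more for each mm. A snug drag means a few newtons on each plate.
- right_plate: Plate on the stand's -y side, in the same way; the gap at rest is the distance between the two origins, and its middle lies half-way between them.
- dropper_bottle: Dropper bottle standing on the desk, 29 mm across, 102 mm tall; a bystander, origin at the underside.
- spare_eyepiece: Black eyepiece standing on the desk, 39 mm across, 46 mm tall; a bystander, origin at the underside.
- eraser: Small eraser lying at the desk's front edge, 19 x 44 x 12 mm; a bystander.
- stain_box: White carton standing on the desk to the right, 51 x 51 x 89 mm; a bystander, origin at the underside.
Mind the look-alikes: they are no part of the job. Leave any orange look-alike of the flat_holder alone.

How it is judged (in metres and radians):
On the way, in this order (a step that is already met when the one before it is completed fails the run):
1. the round key is pressed, the others up (value of joint round_key above 0.0032 m and value of joint each of square_key, bar_key below 0.0015 m), for 0.05 s.
2. then the square key, the others up (value of joint square_key above 0.0032 m and value of joint each of round_key, bar_key below 0.0015 m), for 0.05 s.
3. then the long bar key, the others up (value of joint bar_key above 0.0032 m and value of joint each of round_key, square_key below 0.0015 m), for 0.05 s.
4. the flat-headed gauge is drawn up out of its holder, in the fingers (z of gauge_tip in the frame of flat_holder above 0.08 m and contact force between flat_gauge and the fingers above 1 N), for 0.1 s.
5. its blade stands between the plates (z of gauge_tip in the frame of stand below 0.092 m and x of gauge_tip in the frame of stand between -0.018 and 0.018 m and y of gauge_tip in the frame of stand between -0.012 and 0.012 m and angle between flat_gauge's own z axis and vertical below 0.15 rad), for 0.1 s.
At the end, for the whole second after the job is handed in: Fingers hold the flat-headed gauge still (under 10 mm/s), upright within 0.15 rad, tip between the plates (6 mm or more below the top of the parallel part, within 18 mm of mid-length), 1 to 11 N on each plate, head at least 2 mm clear above the parallel part, keys up (all of step 5 and z of gauge_tip in the frame of stand above 0.025 m and contact force between flat_gauge and left_plate between 1 and 11 N and contact force between flat_gauge and right_plate between 1 and 11 N and contact force between flat_gauge and the fingers above 1 N and linear speed of flat_gauge below 0.01 m/s and value of joint each of round_key, square_key, bar_key below 0.0015 m); the arm keeps its last pose, push and grip.
It fails at once if the gauge is forced: more than 20 N on a plate (contact force between flat_gauge and left_plate above 20 N or contact force between flat_gauge and right_plate above 20 N).
It fails at once if the round-headed gauge is taken or displaced (distance of round_gauge from where it was at the start of the episode above 0.015 m).
It fails at once if a bystander is knocked about (distance of any of dropper_bottle, spare_eyepiece, eraser, stain_box from where it was at the start of the episode above 0.03 m).
It also fails if it takes over 58 s, if anything falls off the work surface, if the arm or the gripper's body presses on something with over 40 N, if the wrist force passes 120 N, or if a joint passes its speed limit or range.

ROBOT

A 6-joint arm with a two-finger parallel gripper is mounted at the origin on a cart in front of the work surface, level with it; the furniture and walls round the work are solid. World frame = base frame: x ahead of the robot, y to its left, z up, the work surface at z = 0. Lengths are in mm, angles in degrees, forces in N, time in s.
With the tool pointing down it reaches from about 300 to 875 mm from the base axis. Payload 6.4 kg.
Tool frame: the origin (TCP) lies between the finger pads; the fingertips stand 17 mm ahead of it and the grasp point (between the pads) lies 2 mm behind it; z points along the fingers, y is the line along which they close (so a half turn about z gives the same grasp; the last joint's range is limited). The gripper opens to 88 mm and grips with 3 to 60 N. Pads are 18 mm wide; open, the fingers measure 123 mm over their backs; the gripper's body (75 mm by 187 mm) begins 45 mm behind the grasp point.
Start: joints at [62.607, 10.359, 92.074, -0, 77.567, -11.82], TCP at [154.356, 553.909, 255.714] pointing down, gripper open.
Joint ranges: [-171.53, 171.53], [-51.25, 118.39], [17.06, 147.69], [-65.23, 245.23], [0, 150.52], [-178.68, 178.68]. Speed limits (degrees/s): [147.25, 147.25, 172.46, 180, 180, 180].

INTERFACE

Orientations are given as a 3x3 rotation matrix whose columns are the frame's x, y, z axes.
In Python, from cell import * gives the robot as it stands.
- The arm moves only by the shell command python3 -m creep 'ROWS' [OPENING] [FORCE]. ROWS is JSON, a list of rows, each a list of 4 numbers: the shift along the tool's x, y, z in cm, then the turn about the tool's z in degrees. A call has 1 to 10 rows; each row shifts and turns the commanded pose from where the row before left it, along the tool's axes as they then stand; what a row does not reach is not made up. A row lasts 1/10 s, in which the tool goes at most 50 mm and 8.59 degrees, less where a joint would pass 70% of its speed; a pose out of reach is approached as far as the arm can. A call with a gripper value outside its range is refused whole. OPENING is the gripper's target within -1 to 1 (fully open at 1, half-way at 0, shut at -1), set as the call begins (- or left out, the last holds). The fingers move at their own pace and stop on an object; FORCE is the grip in N (left out, the last holds). Time passes only in rows, so rows that do not move let the fingers close. It gives the time, the measured TCP pose, the force, the opening and the grip force at its end, in the units of the state.
- observe(): the state, without advancing time (a new reading comes with each control period).
- grab_frame(name): name is "scene" or "side" or "wrist"; returns a dict with "color" (480x640x3 uint8, red, green, blue), "range_z" (480x640 float32, mm along the optical axis (not along the pixel's ray), 0 where there is no reading), "fx", "fy", "cx", "cy" (pixels), "dist" ([k1, k2, p1, p2, k3] as OpenCV has them; the pictures are not rectified), "origin" and "rotation" of the camera in the world. Camera axes: x right, y down, z forward; pixel columns grow to the right and rows downward; lengths in mm; the calibration is good to about 2 mm. A picture is of the moment at which its call begins.
- job_done(): hands the job in; it is judged then, once.
Trained networks look in a picture, given as the dict that the camera call returned (one of the last four; its "shot" number tells which), for a name from the list of things; names that differ only in an ending like _2 or _b are one class to them, and where a whole thing is asked for, a point or a joint stands for the part that bears it (a point fixed in the world has none). Each returns a list of dicts, best first, with "score" (0 to 1); they miss things now and then, are a little off and sometimes report something else, mostly with a low value. They report only what shows in the picture. A call takes as long as a camera call. They do not tell look-alikes from the thing itself.
- spot_in(name, picture): "extent" ([left, top, right, bottom] in pixels, round what is visible of it).
- mark_of(name, picture): "pixel" ([row, column] in pixels: a listed point, or the origin of a listed thing).
The state is a dict: "time_s": time; "q": joint angles; "joint_velocities": joint speeds; "effort": joint torques, N m; "tcp_pos": TCP position; "eef_rot": TCP orientation; "wrist_force": force on the tool from outside, world axes, zero at the start; "wrist_torque": the same for the moment, N m; "width": opening from 0.0 (shut) to 1.0 (fully open); "grasp_force": force on a finger pad.
Only numpy, scipy, OpenCV 4.12 (cv2) and the standard library are available. Lean on these libraries where they do the work, as an engineer would, in place of code of your own. Each camera call takes 0.05 s, during which the arm holds its last target. There are 200 camera calls.

## Working session

There is one attempt and no reset: what is moved stays moved. The work goes in short steps, Python scripts to look and compute and a shell command to move; the robot and the scene stay as the last step left them, time stands still between calls to the robot, and variables do not carry over. Pictures are saved under pics/ and viewed, at most 10 in all, crops included, and the job is handed in when it is done.

```bash
mkdir -p pics; cat > h.py <<'E'
from cell import *
import numpy as np, cv2
def ray(p,px):
    K=np.array([[p['fx'],0,p['cx']],[0,p['fy'],p['cy']],[0,0,1]],float)
    u=cv2.undistortPoints(np.array([[[px[1],px[0]]]],float),K,np.array(p['dist'],float))[0,0]
    return np.array([u[0],u[1],1.])
def at_depth(p,px,r=1):
    i,j=int(round(px[0])),int(round(px[1])); w=p['range_z'][max(i-r,0):i+r+1,max(j-r,0):j+r+1]; w=w[w>0]
    return np.array(p['origin'])+np.array(p['rotation'])@(ray(p,px)*np.median(w)) if w.size else None
def at_z(p,px,z):
    d=np.array(p['rotation'])@ray(p,px); o=np.array(p['origin']); return o+d*(z-o[2])/d[2]
E
python3 - <<'E'
from h import *
np.set_printoptions(precision=1,suppress=True)
s=observe(); print(s['time_s'],s['tcp_pos'],np.array(s['eef_rot']).round(3).tolist())
ims=[]
for c in ['scene','side']:
    p=grab_frame(c); cv2.imwrite(f'pics/{c}.png',p['color'][:,:,::-1]); print(c,np.array(p['origin']))
    for n in ['round_key_top','square_key_top','bar_key_top','readout','gauge_head','flat_gauge','flat_holder','round_head','stand','left_plate','right_plate','dropper_bottle','spare_eyepiece','stain_box']:
        for m in mark_of(n,p)[:3]: print(n,round(m['score'],2),np.array(m['pixel']),at_depth(p,m['pixel']))
E
```

```text
0.0 [154.1 553.4 254.8] [[-0.963, 0.268, -0.001], [0.268, 0.963, -0.002], [0.0, -0.002, -1.0]]
scene [ -65.3 -528.8  791. ]
round_key_top 0.56 [212.  278.7] [550.1 183.8  80.2]
round_key_top 0.47 [345.  382.2] [ 426.5 -246.3   37. ]
square_key_top 0.67 [356.1 401.9] [ 431.3 -291.6   37.1]
bar_key_top 0.57 [369.3 423.3] [ 434.2 -340.5   37. ]
readout 0.9 [364.5 399.2] [ 413.8 -298.2   33.8]
gauge_head 0.88 [201.7 279.2] [554.  183.7 110.7]
flat_gauge 0.74 [208.9 277.2] [546.5 184.6  91.7]
flat_gauge 0.18 [237.7 243.5] [416.9 163.4  88.3]
flat_holder 0.85 [236.  280.4] [542.8 175.2   9. ]
flat_holder 0.85 [180.8 275.1] [716.6 383.6   5.8]
flat_holder 0.64 [270. 341.] [559.3 -22.9   3.8]
round_head 0.55 [231.8 240. ] [415.2 171.9 102.7]
stand 0.62 [293.4 301.5] [405.8 -39.7  53.8]
left_plate 0.86 [262.9 301.3] [441.1  -5.9  99.1]
left_plate 0.67 [346.8 486.2] [ 572.2 -406.1   28.7]
left_plate 0.47 [334.7 312. ] [ 363.2 -111.4   12.1]
right_plate 0.58 [233.4 241.9] [416.9 167.4  99.3]
right_plate 0.5 [267.3 304.4] [433.4 -23.  102.4]
dropper_bottle 0.87 [285.1 376.6] [ 579.1 -118.1    2.9]
dropper_bottle 0.29 [244.1 311.9] [577.9  93.4   6.9]
spare_eyepiece 0.73 [242.8 309.7] [576.1  99.6   8.9]
spare_eyepiece 0.42 [201.9 279.3] [554.  183.3 110.3]
spare_eyepiece 0.24 [346.5 378.6] [ 419.4 -242.8   36. ]
stain_box 0.66 [347.  484.6] [ 571.8 -403.4   25.9]
side [ -47.9 1076.  1051.6]
readout 0.74 [280.9 282.5] [531.  185.   94.7]
gauge_head 0.75 [272.2 271.6] [558.5 193.5 119.4]
flat_gauge 0.67 [282.6 275.8] [547.4 192.5  87.1]
flat_holder 0.81 [266.1 306.9] [554.8  13.5   9. ]
flat_holder 0.68 [304.1 276.6] [538.4 206.3  24.2]
flat_holder 0.67 [331.8 174. ] [414.6 675.9 424.8]
round_head 0.48 [287.4 320.2] [421.3 179.9 118. ]
dropper_bottle 0.55 [244.  317.3] [536.1 -13.7  81.1]
spare_eyepiece 0.41 [281.4 281. ] [531.2 192.   98.3]
```

View pics/scene.png

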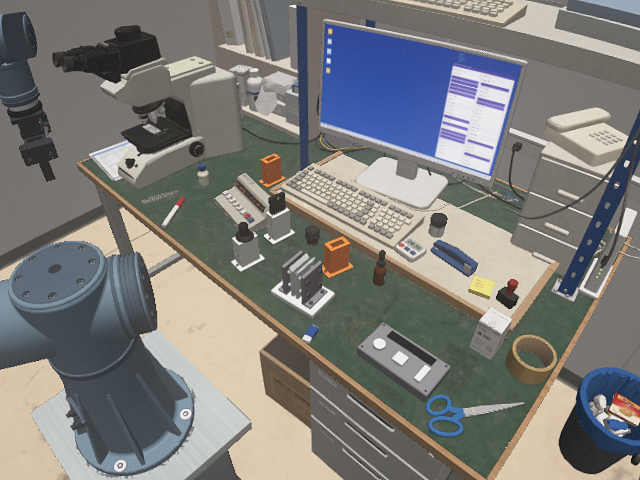

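View pics/side.png

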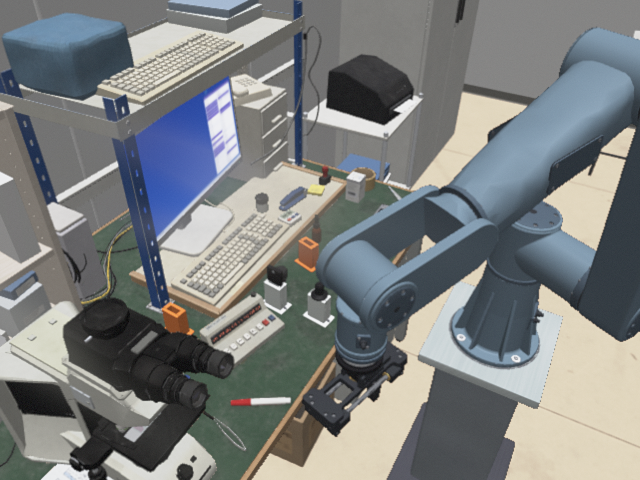

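The scene camera shows several look-alikes (row, col):
- White holder with flat black head: (201,278)
- White holder with round head: (231,242)
- Empty orange holders: (170,271) and (255,337)
- Readout keys: round (344,379), square (357,401), bar (371,422). The cream device at (205,240) is not the readout.
- Stand: (285,303)

I choose the white holder with the flat head at (201,278). Next I'll check it in a close crop and measure more exactly.

```bash
cat >> h.py <<'E'
def cloud(p):
    h,w=p['range_z'].shape; K=np.array([[p['fx'],0,p['cx']],[0,p['fy'],p['cy']],[0,0,1]],float)
    g=np.stack(np.meshgrid(np.arange(w),np.arange(h)),-1).reshape(-1,1,2).astype(float)
    u=cv2.undistortPoints(g,K,np.array(p['dist'],float))[:,0]; z=p['range_z'].reshape(-1,1).astype(float)
    P=np.array(p['origin'])+(np.hstack([u,np.ones_like(z)])*z)@np.array(p['rotation']).T
    P[z[:,0]<=0]=np.nan; return P.reshape(h,w,3)
E
python3 - <<'E'
from h import *
np.set_printoptions(precision=1,suppress=True)
p=grab_frame('scene'); im=p['color'].astype(int); P=cloud(p)
cv2.imwrite('pics/crop.png',cv2.resize(p['color'][180:320,220:400,::-1],None,fx=4,fy=4,interpolation=cv2.INTER_CUBIC))
m=np.zeros(im.shape[:2],np.uint8); m[325:395,355:450]=(im[325:395,355:450].min(-1)>190)
n,l,st,c=cv2.connectedComponentsWithStats(m)
for i in range(1,n):
    if st[i,4]>30: print('white',st[i],c[i],'at z37',at_z(p,c[i][::-1],37),np.nanmedian(P[l==i],0))
# case outline: top surface
sel=(P[...,2]>24)&(P[...,2]<32); sel[:320]=0; sel[400:]=0; sel[:,:350]=0; sel[:,455:]=0
r=cv2.minAreaRect(P[sel][:,:2].astype(np.float32)); print('case',r)
# flat gauge head, dark, z>85
for nm,(r0,r1,c0,c1) in dict(flat=(185,225,262,295),round=(218,250,230,255)).items():
    Q=P[r0:r1,c0:c1]; s=(Q[...,2]>118 if nm=='flat' else Q[...,2]>100)
    q=Q[s]; print(nm,len(q),np.nanmin(q,0),np.nanmax(q,0),cv2.minAreaRect(q[:,:2].astype(np.float32)))
E
```

```text
white [373 338  13  11 102] [379.1 343. ] at z37 [ 426.4 -238.7   37. ] [ 426.8 -238.6   36.7]
white [392 351  16  14 127] [399.8 357.4] at z37 [ 426.1 -290.2   37. ] [ 425.9 -290.2   37.1]
white [415 365  16  16 118] [422.  372.5] at z37 [ 426.4 -342.7   37. ] [ 427.4 -342.6   36.5]
case ((438.6822814941406, -290.6011657714844), (92.5886459350586, 170.69126892089844), 0.04351676255464554)
flat 109 [526.2 181.1 118.1] [573.6 198.5 132.6] ((549.8037719726562, 190.0151824951172), (14.982163429260254, 47.07236862182617), 85.36934661865234)
round 104 [413.5 161.  100.3] [436.3 183.8 123.1] ((423.7337951660156, 171.29351806640625), (22.417932510375977, 22.753559112548828), 42.63824462890625)
```

View pics/crop.png

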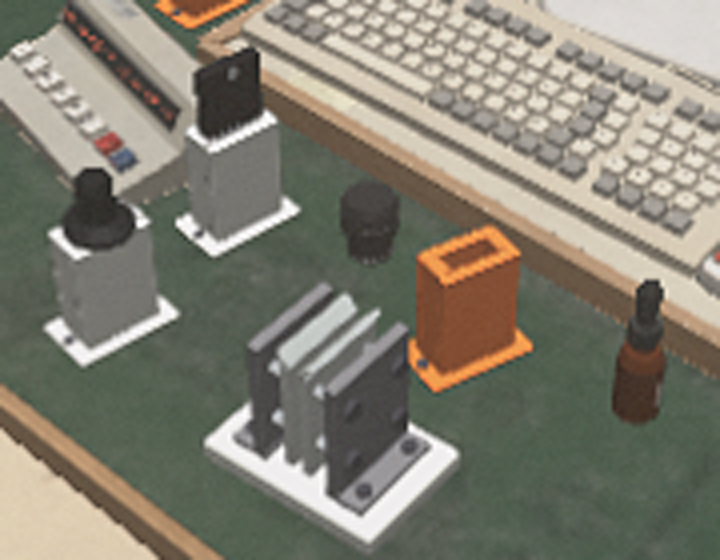

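The crop shows the flat head at crop (90,228), in a white holder, and the round head at (205,92). The orange block is an empty holder. That confirms the choice. The readout is square to the world, with keys at x 426 and y -239, -290 and -343.

```bash
python3 -m creep '[[0,0,0,-7.8],[0,0,0,-7.8],[-3,-3.6,0,0],[-3,-3.6,0,0],[-3,-3.6,0,0],[-3,-3.6,0,0],[-3,-3.6,0,0],[-3,-3.6,0,0],[-3,-3.6,0,0],[-3,-3.6,0,0]]' -1 10
python3 - <<'E'
from h import *
p=grab_frame('wrist'); cv2.imwrite('pics/w1.png',p['color'][:,:,::-1]); print(p['origin'],p['rotation'])
for n in ['gauge_head','flat_holder','round_head','stand','left_plate','right_plate']:
    for m in mark_of(n,p)[:2]: print(n,m['score'],m['pixel'],at_depth(p,m['pixel']))
E
```

```text
time_s: 2.55
tcp_pos: [395.5, 264.4, 256.1]
eef_rot: [[-1.0, -0.001, 0.001], [-0.001, 1.0, 0.0], [-0.001, 0.0, -1.0]]
wrist_force: [0.2, -0.1, 0.3]
width: 0.12
grasp_force: 0.0
[322.49932263 264.62881329 386.39839445] [[ 7.27546754e-04  9.58833710e-01  2.83967228e-01]
 [ 9.99999733e-01 -6.77715981e-04 -2.73727470e-04]
 [-7.00099969e-05  2.83967351e-01 -9.58833947e-01]]
flat_holder 0.84 [333.7, 117.0] [541.80437793  17.33920561  29.24040875]
round_head 0.95 [269.1, 218.0] [422.9115166  178.79162669 121.76667295]
stand 0.55 [246.3, 92.6] [426.77661773  19.61502876  43.95923655]
left_plate 0.93 [278.0, 31.7] [437.57545432   0.7794136  107.60270156]
right_plate 0.95 [277.4, 25.1] [440.43358267 -13.57629914  99.34723007]
```

View pics/w1.png

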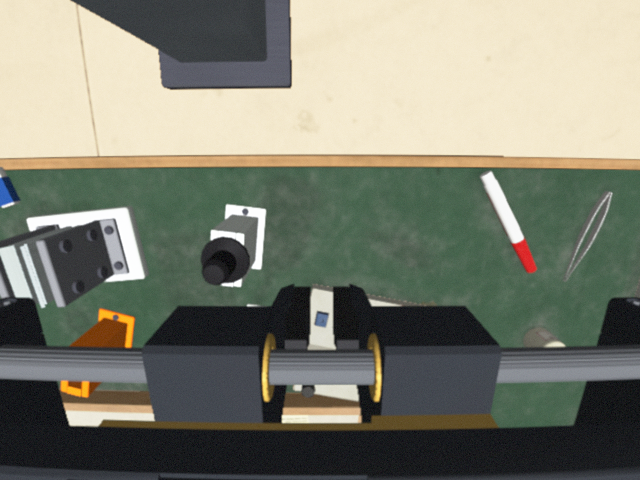

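The wrist view shows the round-headed gauge at (262,222), the stand at the left (250,60) and the fingers blocking the lower part. I move over to look at the stand, with the TCP set further out so it comes into view.

```bash
python3 -m creep '[[-1,-3.5,0,0],[-1,-3.5,0,0],[-1,-3.5,0,0],[-1,-3.5,0,0],[-1,-3.5,0,0],[-1,-3.5,0,0],[-1,-3.5,0,0],[-1,-3.5,0,0],[0,0,0,0]]'
python3 - <<'E'
from h import *
np.set_printoptions(precision=1,suppress=True)
p=grab_frame('wrist'); P=cloud(p); np.save('stand.npy',P); cv2.imwrite('pics/w2.png',cv2.resize(p['color'][60:310,180:480,::-1],None,fx=2.6,fy=2.6,interpolation=cv2.INTER_CUBIC)); cv2.imwrite('stand_full.png',p['color'])
for n in ['stand','left_plate','right_plate']:
    for m in mark_of(n,p)[:2]: print(n,m['score'],m['pixel'],at_depth(p,m['pixel']),at_z(p,m['pixel'],98))
Q=P.reshape(-1,3); Q=Q[(abs(Q[:,0]-430)<70)&(abs(Q[:,1]+20)<90)]
b=Q[(Q[:,2]>9)&(Q[:,2]<20)]; print('base',len(b),cv2.minAreaRect(b[:,:2].astype(np.float32)))
t=Q[(Q[:,2]>97)&(Q[:,2]<112)]; print('top',len(t),cv2.minAreaRect(t[:,:2].astype(np.float32)))
E
```

```text
time_s: 3.8
tcp_pos: [475.5, -15.8, 255.9]
eef_rot: [[-1.0, 0.001, 0.001], [0.001, 1.0, -0.001], [-0.001, -0.001, -1.0]]
wrist_force: [-0.1, 0.1, 0.6]
width: 0.002
grasp_force: 0.0
stand 0.9 [176.0, 327.9] [436.7  -8.9  16.6] [429.2 -10.3  98. ]
left_plate 0.77 [189.4, 332.4] [442.9  -5.8  78.4] [440.3  -6.4  98. ]
left_plate 0.58 [175.1, 326.2] [435.8 -10.7  16.4] [428.4 -11.7  98. ]
right_plate 0.84 [187.0, 323.5] [439.9 -13.9  84.8] [438.3 -13.9  98. ]
base 4337 ((418.048828125, -27.448020935058594), (129.9771728515625, 156.0092315673828), 5.240478515625)
top 3568 ((438.1249694824219, -10.146163940429688), (65.90418243408203, 63.373321533203125), 5.18698787689209)
```

View pics/w2.png

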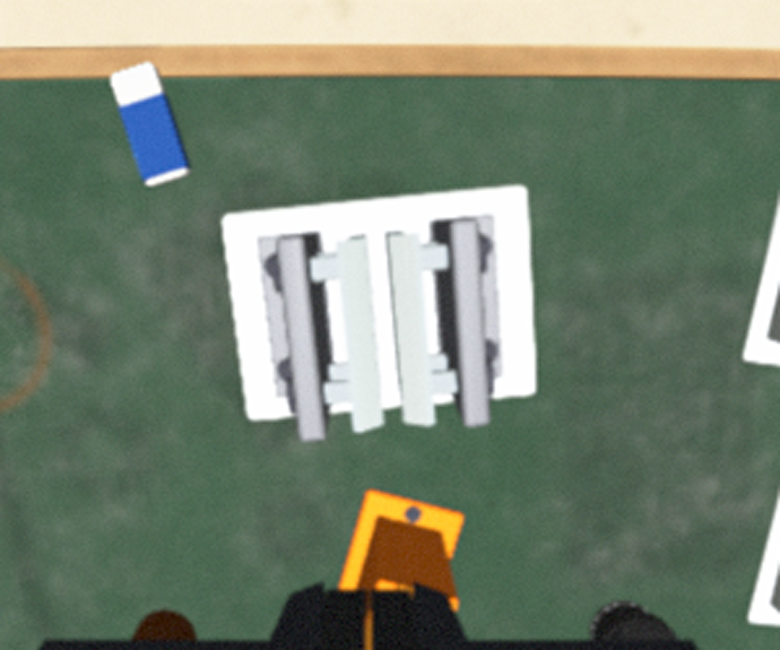

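The crop shows the stand at crop (300,380). Its plates run slightly down to the right (yaw about +5°), with the gap centred at crop col ~385. The orange holder behind it is at (560,410). Next I measure the stand's centre and gap more exactly.

```bash
python3 - <<'E'
from h import *
np.set_printoptions(precision=1,suppress=True)
P=np.load('stand.npy'); im=cv2.imread('stand_full.png').astype(int)
m=np.zeros(im.shape[:2],bool); m[120:230,255:400]=im[120:230,255:400].min(-1)>215
s=m&(P[...,2]<22)&(P[...,2]>8); r=cv2.minAreaRect(P[s][:,:2].astype(np.float32)); print('base',r,np.median(P[s][:,2]))
a=np.radians(5.2); c=np.array([438.1,-10.1]); R=np.array([[np.cos(a),np.sin(a)],[-np.sin(a),np.cos(a)]])
L=(P[...,:2]-c)@R.T
print('base local',np.percentile(L[s],[0.3,99.7],axis=0))
Z=P[...,2]
for x0 in range(-25,30,10):
    t=(abs(L[...,0]-x0)<5)&(abs(L[...,1])<50)&(Z>60); y=L[t][:,1]; z=Z[t]
    o=[]
    for y0 in range(-34,36,2):
        k=abs(y-y0)<1; o.append(f'{z[k].max():.0f}' if k.any() else '-')
    print(x0,' '.join(o))
E
```

```text
base ((438.4191589355469, -10.062767028808594), (84.96248626708984, 123.32472229003906), 5.318818092346191) 16.321811207458097
base local [[-42.  -61.2]
 [ 42.3  61.3]]
-25 90 104 106 105 106 105 104 88 88 88 107 109 109 107 104 102 - - - 103 105 107 109 109 107 89 88 88 105 105 105 105 106 105 90
-15 91 105 106 106 106 106 104 87 88 88 107 109 109 107 106 103 - - - 103 105 107 110 109 106 87 88 87 104 106 106 105 105 104 90
-5 330 329 329 328 323 317 105 - - - 106 109 109 106 105 102 - - - 102 105 107 109 108 106 - - - 105 105 107 105 106 103 -
5 348 347 347 342 330 330 330 330 330 330 330 325 322 321 322 321 320 325 330 330 329 330 330 330 330 330 330 330 330 330 328 106 105 104 -
15 348 348 348 348 347 348 347 348 347 348 348 347 347 347 347 348 347 348 348 347 348 348 348 348 348 348 348 348 348 348 348 348 348 348 348
25 91 104 105 106 106 106 263 328 328 328 327 287 286 286 287 331 331 331 332 332 332 332 332 333 333 333 333 333 333 333 106 321 321 321 321
```

```bash
python3 -m creep '[[0.8,-3.7,0,0],[0.8,-3.7,0,0],[0.8,-3.7,0,0],[0.8,-3.7,0,0],[0.8,-3.7,0,0],[0.9,-3.8,2,0],[0,0,4,0],[0,0,5,0],[0,0,5,0],[0,0,2,0]]'
python3 -m creep '[[0,0,1,0],[0,0,0.5,0],[0,0,0.3,0],[0,0,0.2,0],[0,0,0.1,0],[0,0,0,0],[0,0,0,0]]'
```

```text
time_s: 5.0
tcp_pos: [423.8, -233.1, 71.4]
eef_rot: [[-1.0, -0.003, -0.005], [-0.003, 1.0, 0.005], [0.005, 0.005, -1.0]]
wrist_force: [0.2, -0.4, -0.2]
width: 0.003
grasp_force: 0.0
time_s: 5.7
tcp_pos: [426.0, -237.3, 55.3]
eef_rot: [[-1.0, -0.0, 0.001], [-0.0, 1.0, -0.001], [-0.001, -0.001, -1.0]]
wrist_force: [-0.2, -0.2, -0.3]
width: 0.005
grasp_force: 0.0
```

```bash
python3 -m creep '[[0,0,0.3,0],[0,0,0.2,0],[0,0,0.1,0],[0,0,0,0],[0,0,0,0]]'
```

```text
time_s: 6.2
tcp_pos: [426.2, -237.4, 49.3]
eef_rot: [[-1.0, -0.0, 0.001], [-0.0, 1.0, -0.001], [-0.001, -0.001, -1.0]]
wrist_force: [0.0, 0.4, 6.3]
width: 0.007
grasp_force: 3.4
```

The round key is fully down at 6.3 N. Next is the square key.

```bash
python3 -m creep '[[0,0,-1,0],[0,0,-1,0],[0,-2.6,0,0],[0,-2.7,0,0],[0,0,0,0],[0,0,1,0],[0,0,0.4,0],[0,0,0.3,0],[0,0,0.2,0],[0,0,0.1,0]]'
python3 -m creep '[[0,0,0,0],[0,0,0,0]]'
```

```text
time_s: 7.2
tcp_pos: [425.2, -288.6, 49.0]
eef_rot: [[-1.0, -0.001, -0.002], [-0.001, 1.0, 0.002], [0.002, 0.002, -1.0]]
wrist_force: [-6.9, 6.9, 18.6]
width: 0.008
grasp_force: 9.1
time_s: 7.4
tcp_pos: [425.2, -288.6, 49.2]
eef_rot: [[-1.0, -0.001, -0.002], [-0.001, 1.0, 0.002], [0.002, 0.002, -1.0]]
wrist_force: [-6.0, 5.3, 12.4]
width: 0.004
grasp_force: 6.2
```

```bash
python3 -m creep '[[0,0,-1,0],[0,0,-1,0],[0,-2.6,0,0],[0,-2.6,0,0],[0,0,0,0],[0,0,0,0],[0,0,1,0],[0,0,0.4,0],[0,0,0.3,0],[0,0,0.1,0]]'
python3 -m creep '[[0,0,0.05,0],[0,0,0,0],[0,0,0,0]]'
```

```text
time_s: 8.4
tcp_pos: [425.5, -340.8, 50.0]
eef_rot: [[-1.0, -0.001, -0.001], [-0.001, 1.0, 0.002], [0.001, 0.002, -1.0]]
wrist_force: [-0.6, 2.5, 3.5]
width: 0.008
grasp_force: 1.6
time_s: 8.7
tcp_pos: [425.9, -341.9, 50.4]
eef_rot: [[-1.0, -0.001, 0.0], [-0.001, 1.0, -0.0], [-0.0, -0.0, -1.0]]
wrist_force: [-0.3, 2.7, 3.1]
width: 0.01
grasp_force: 1.5
```

```bash
python3 -m creep '[[0,0,0.1,0],[0,0,0.05,0],[0,0,0,0],[0,0,0,0]]'
python3 -m creep '[[0,0,-1,0],[0,0,-2,0],[0,0,-4,0],[0,0,-4.5,0],[0,0,-4.5,0],[0,0,-4.5,0],[0,4,0,0],[0,4.5,0,0],[0,4.5,0,0],[0,4.5,0,0]]' 1
```

```text
time_s: 9.1
tcp_pos: [426.0, -342.1, 49.3]
eef_rot: [[-1.0, -0.001, 0.0], [-0.001, 1.0, -0.0], [-0.0, -0.0, -1.0]]
wrist_force: [-3.4, 3.5, 7.8]
width: 0.008
grasp_force: 3.9
time_s: 10.1
tcp_pos: [425.5, -165.9, 254.3]
eef_rot: [[-1.0, 0.001, 0.001], [0.001, 1.0, -0.001], [-0.001, -0.001, -1.0]]
wrist_force: [0.5, 0.7, 0.5]
width: 0.891
grasp_force: 0.0
```

```bash
python3 -m creep '[[-1.8,3.95,0,0],[-1.8,3.95,0,0],[-1.8,3.95,0,0],[-1.8,3.95,0,0],[-1.8,3.95,0,0],[-1.8,3.95,0,0],[-1.8,3.95,0,0],[-1.8,3.95,0,0],[-1.8,3.95,0,0],[0,0,0,0]]'
python3 - <<'E'
from h import *
np.set_printoptions(precision=1,suppress=True)
p=grab_frame('wrist'); P=cloud(p); cv2.imwrite('pics/w3.png',p['color'][:,:,::-1])
for n in ['gauge_head','flat_gauge','flat_holder']:
    for m in mark_of(n,p)[:2]: print(n,m['score'],m['pixel'],at_depth(p,m['pixel']),at_z(p,m['pixel'],105))
near=(abs(P[...,0]-550)<60)&(abs(P[...,1]-190)<50)
for z0,z1 in [(126,138),(76,88)]:
    q=P[near&(P[...,2]>z0)&(P[...,2]<z1)]; print(z0,len(q),cv2.minAreaRect(q[:,:2].astype(np.float32)))
print(np.nanmax(P[near&(P[...,2]<150)][:,2]))
E
```

```text
time_s: 11.1
tcp_pos: [588.7, 192.7, 253.7]
eef_rot: [[-1.0, -0.005, 0.002], [-0.005, 1.0, 0.001], [-0.002, 0.001, -1.0]]
wrist_force: [-0.2, 0.2, -0.2]
width: 0.999
grasp_force: 0.0
gauge_head 0.87 [191.2, 318.0] [550.3 190.4 131.5] [553.9 190.2 105. ]
flat_gauge 0.68 [188.6, 316.6] [548.4 189.4 131.2] [551.8 189.1 105. ]
flat_holder 0.85 [316.0, 484.7] [710.9 387.   25.8] [667.7 344.  105. ]
flat_holder 0.76 [184.9, 147.8] [557.3  13.3  32. ] [548.7  50.4 105. ]
126 990 ((552.2843627929688, 191.19308471679688), (12.459732055664062, 46.22768783569336), 84.4325942993164)
76 1236 ((552.3836669921875, 191.15695190429688), (31.502567291259766, 54.501224517822266), 83.81505584716797)
133.4019536085483
```

View pics/w3.png

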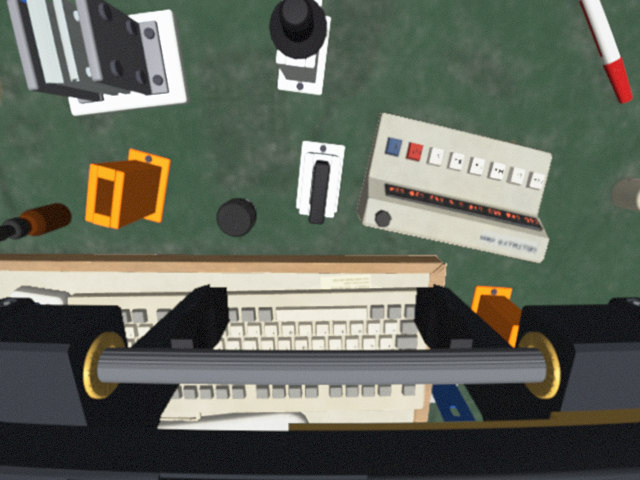

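The wrist view shows the flat head at (190,318) in its white holder, running nearly along x with yaw about -6°, and the round one at (30,298). I line up over the flat gauge and go down.

```bash
python3 -m creep '[[1.8,-0.1,0,0],[1.8,-0.1,0,0],[0,0,2,6],[0,0,3,0],[0,0,3,0],[0,0,3,0],[0,0,2,0],[0,0,1,0],[0,0,0.7,0],[0,0,0,0]]'
python3 -m creep '[[0,0,0,0],[0,0,0,0]]'
```

```text
time_s: 12.3
tcp_pos: [551.5, 186.0, 106.7]
eef_rot: [[-0.994, 0.105, -0.0], [0.105, 0.994, -0.0], [0.0, -0.0, -1.0]]
wrist_force: [0.4, -0.3, 0.6]
width: 1.001
grasp_force: 0.0
time_s: 12.5
tcp_pos: [552.4, 186.6, 108.0]
eef_rot: [[-0.995, 0.104, 0.002], [0.104, 0.995, 0.0], [-0.002, 0.0, -1.0]]
wrist_force: [0.3, 0.3, -0.5]
width: 0.999
grasp_force: 0.0
```

```bash
python3 -m creep '[[0,0.45,0.1,0],[0,0,0,0]]'
python3 -m creep '[[0,0,0,0],[0,0,0,0],[0,0,0,0],[0,0,0,0],[0,0,0,0],[0,0,0,0],[0,0,0,0],[0,0,0,0]]' -1 30
```

```text
time_s: 12.7
tcp_pos: [552.3, 191.7, 106.2]
eef_rot: [[-0.995, 0.104, 0.001], [0.104, 0.995, 0.0], [-0.001, 0.0, -1.0]]
wrist_force: [-0.4, -0.1, -0.2]
width: 1.0
grasp_force: 0.0
time_s: 13.5
tcp_pos: [552.0, 191.1, 105.7]
eef_rot: [[-0.995, 0.104, -0.0], [0.104, 0.995, 0.0], [0.0, 0.0, -1.0]]
wrist_force: [0.4, -0.5, -0.1]
width: 0.301
grasp_force: 0.0
```

```bash
python3 -m creep '[[0,0,0,0],[0,0,0,0],[0,0,0,0],[0,0,0,0],[0,0,0,0]]'
```

```text
time_s: 14.0
tcp_pos: [552.0, 191.0, 105.7]
eef_rot: [[-0.995, 0.104, -0.0], [0.104, 0.995, -0.0], [0.0, -0.0, -1.0]]
wrist_force: [-0.2, -0.6, 0.4]
width: 0.136
grasp_force: 30.0
```

```bash
python3 -m creep '[[0,0,-0.5,0],[0,0,-1,0],[0,0,-1.5,0],[0,0,-2,0],[0,0,-2,0],[0,0,-2,0],[0,0,-2,0],[0,0,-2,0],[0,0,-1,0],[0,0,0,0]]'
python3 - <<'E'
from h import *
np.set_printoptions(precision=2,suppress=True)
o=observe(); print(o['tcp_pos'],o['width'],o['grasp_force'])
for c in ['side','scene']:
    p=grab_frame(c)
    for n in ['gauge_tip','gauge_head']:
        for m in mark_of(n,p)[:2]: print(c,n,m['score'],m['pixel'],at_depth(p,m['pixel']))
    cv2.imwrite(f'pics/lift_{c}.png',cv2.resize(p['color'][150:330,200:400,::-1],None,fx=3,fy=3))
E
```

```text
time_s: 15.0
tcp_pos: [553.0, 191.3, 248.4]
eef_rot: [[-0.995, 0.104, 0.004], [0.104, 0.995, 0.001], [-0.004, 0.001, -1.0]]
wrist_force: [0.1, -0.2, -1.7]
width: 0.136
grasp_force: 30.0
[553.03 191.28 248.38] 0.13632538600663124 29.9848613285576
side gauge_tip 0.69 [264.2, 272.8] [640.36  66.27  18.72]
side gauge_head 0.78 [236.3, 273.3] [545.63 197.65 244.94]
scene gauge_tip 0.65 [187.5, 275.9] [551.91 190.18 151.99]
scene gauge_head 0.82 [155.6, 275.7] [541.7  171.26 254.28]
```

View pics/lift_scene.png

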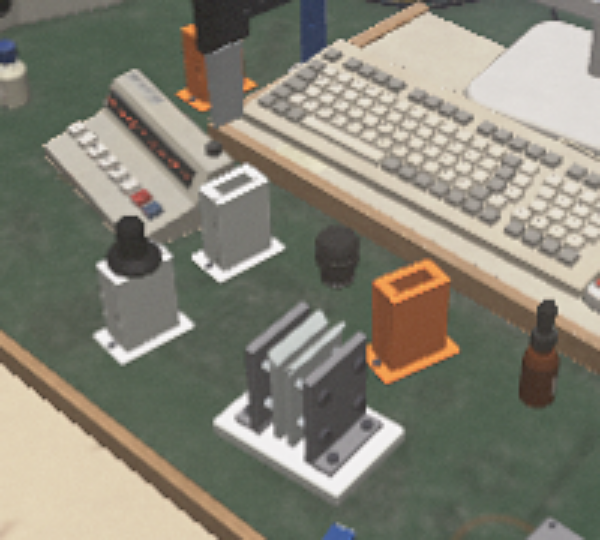

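The picture shows the blade hanging straight below the fingers at crop (80,230). The white holder at (215,235) is empty and nothing else has moved. I carry the gauge over the stand.

```bash
python3 -m creep '[[0,0,0,-5.7],[0,0,0,-5.6],[1.9,-2.7,0,0],[1.9,-2.7,0,0],[1.9,-2.7,0,0],[1.9,-2.7,0,0],[1.9,-2.7,0,0],[1.9,-2.7,0,0],[1.9,-2.8,0,0],[0,0,0,0]]'
python3 -m creep '[[0,0,0,0],[0,0,0,0],[0,0,0,0]]'
```

```text
time_s: 16.3
tcp_pos: [435.6, -12.8, 245.1]
eef_rot: [[-0.996, -0.089, -0.002], [-0.089, 0.996, -0.001], [0.002, -0.001, -1.0]]
wrist_force: [0.1, 1.3, -1.1]
width: 0.135
grasp_force: 30.0
time_s: 16.6
tcp_pos: [437.5, -9.7, 245.5]
eef_rot: [[-0.996, -0.094, -0.0], [-0.094, 0.996, 0.0], [0.0, 0.0, -1.0]]
wrist_force: [-0.7, 0.6, -0.9]
width: 0.138
grasp_force: 30.0
```

```bash
python3 -m creep '[[0,0,1,0],[0,0,1.5,0],[0,0,1,0],[0,0,0.8,0],[0,0,0.7,0],[0,0,0.5,0],[0,0,0.5,0],[0,0,0,0],[0,0,0,0],[0,0,0,0]]'
```

```text
time_s: 17.6
tcp_pos: [437.5, -10.6, 186.1]
eef_rot: [[-0.996, -0.093, 0.001], [-0.093, 0.996, -0.0], [-0.001, -0.0, -1.0]]
wrist_force: [0.9, -0.0, -1.3]
width: 0.135
grasp_force: 30.0
```

```bash
python3 - <<'E'
from h import *
np.set_printoptions(precision=2,suppress=True)
p=grab_frame('wrist'); cv2.imwrite('pics/w4.png',p['color'][:,:,::-1])
F=np.array([observe()['wrist_force'] for _ in range(1)]); print(F)
for n in ['left_plate','right_plate','gauge_tip','stand']:
    for m in mark_of(n,p)[:2]: print(n,m['score'],m['pixel'],at_z(p,m['pixel'],98))
E
```

```text
[[-0.78 -0.84 -0.93]]
left_plate 0.79 [258.9, 328.0] [439.59  -5.73  98.  ]
right_plate 0.82 [256.3, 315.9] [438.5  -14.04  98.  ]
gauge_tip 0.77 [251.6, 322.4] [434.78  -9.99  98.  ]
stand 0.75 [198.7, 30.8] [ 415.97 -206.66   98.  ]
stand 0.71 [222.6, 323.9] [414.81 -10.85  98.  ]
```

View pics/w4.png

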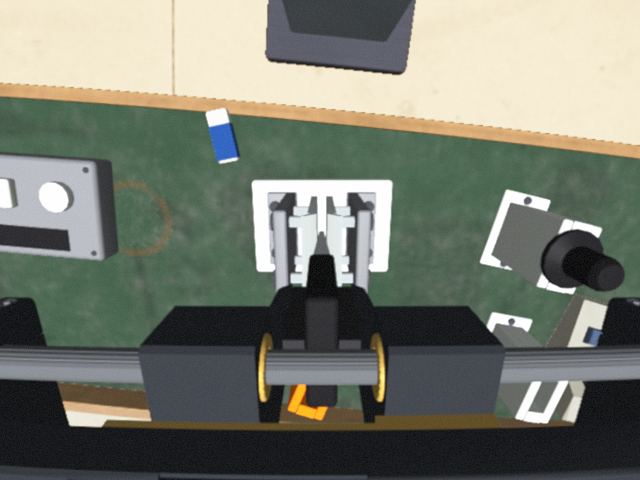

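The wrist view shows the blade at (245,322), centred between the plates at columns 308 and 336. I lower it slowly and watch the force.

```bash
python3 -m creep '[[0,0,0.4,0],[0,0,0.4,0],[0,0,0.4,0],[0,0,0,0],[0,0,0,0]]'; python3 -m creep '[[0,0,0.3,0],[0,0,0.3,0],[0,0,0,0],[0,0,0,0]]';python3 -m creep '[[0,0,0.3,0],[0,0,0,0],[0,0,0,0]]'
```

```text
time_s: 18.35
tcp_pos: [437.1, -10.4, 173.5]
eef_rot: [[-0.996, -0.093, -0.001], [-0.093, 0.996, 0.0], [0.001, 0.0, -1.0]]
wrist_force: [0.2, 0.2, -1.6]
width: 0.131
grasp_force: 30.0
time_s: 18.75
tcp_pos: [437.1, -10.4, 167.6]
eef_rot: [[-0.996, -0.093, -0.0], [-0.093, 0.996, 0.0], [0.0, 0.0, -1.0]]
wrist_force: [-0.2, 0.7, -1.0]
width: 0.133
grasp_force: 30.0
time_s: 19.05
tcp_pos: [437.3, -10.4, 164.6]
eef_rot: [[-0.996, -0.093, 0.0], [-0.093, 0.996, -0.0], [-0.0, -0.0, -1.0]]
wrist_force: [1.4, -0.2, -3.4]
width: 0.136
grasp_force: 30.0
```

```bash
cat > f.py <<'E'
from h import *
F=[]
for _ in range(8): grab_frame('wrist'); o=observe(); F.append(list(o['wrist_force'])+list(o['tcp_pos']))
F=np.array(F); print('F',F[:,:3].mean(0).round(2),'sd',F[:,:3].std(0).round(2),'tcp',F[:,3:].mean(0).round(1))
E
python3 f.py; python3 -m creep '[[0,0,0.3,0],[0,0,0.3,0],[0,0,0,0],[0,0,0,0]]' >/dev/null; python3 f.py;  python3 -m creep '[[0,0,0.3,0],[0,0,0,0],[0,0,0,0]]'>/dev/null; python3 f.py
```

```text
F [ 1.29  0.13 -2.62] sd [0.46 0.58 0.37] tcp [437.3 -10.5 164.7]
F [ 2.33  0.1  -2.63] sd [0.3  0.59 0.58] tcp [437.3 -10.5 158.6]
F [1.21 0.34 1.1 ] sd [0.32 0.72 0.42] tcp [437.3 -10.5 155.8]
```

```bash
python3 -m creep '[[0,0,0.2,0],[0,0,0.2,0],[0,0,0,0],[0,0,0,0]]' >/dev/null; python3 f.py;  python3 -m creep '[[0,0,0.2,0],[0,0,0.2,0],[0,0,0,0]]'; python3 f.py
python3 - <<'E'
from h import *
p=grab_frame('wrist'); cv2.imwrite('pics/w5.png',cv2.resize(p['color'][150:310,230:410,::-1],None,fx=4,fy=4,interpolation=cv2.INTER_CUBIC))
E
```

```text
F [1.47 0.27 2.17] sd [0.66 0.44 0.63] tcp [437.2 -10.5 151.7]
time_s: 22.05
tcp_pos: [437.3, -10.5, 147.8]
eef_rot: [[-0.996, -0.093, 0.0], [-0.093, 0.996, -0.0], [-0.0, -0.0, -1.0]]
wrist_force: [1.1, 0.2, 4.1]
width: 0.136
grasp_force: 30.0
F [1.14 0.16 4.29] sd [0.29 0.38 0.49] tcp [437.3 -10.5 147.8]
```

View pics/w5.png

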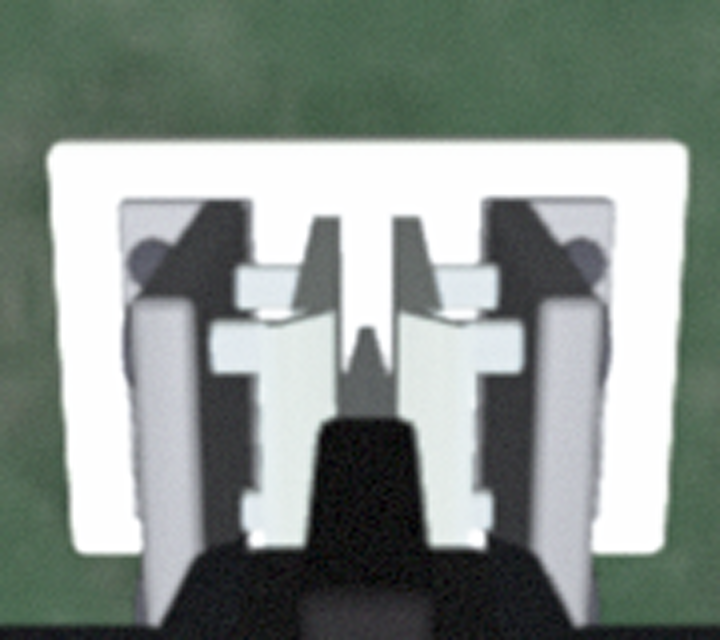

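The blade sits centred between the two plates, touching both, with the head clear above. Drag is about 6 N and the side force is about 0, which I estimate at roughly 4 N on each plate. I'm handing in.

```bash
python3 -m creep '[[0,0,0,0],[0,0,0,0],[0,0,0,0]]'; python3 -c "
from cell import *
print(job_done())"
```

```text
time_s: 22.8
tcp_pos: [437.3, -10.5, 147.8]
eef_rot: [[-0.996, -0.093, 0.0], [-0.093, 0.996, -0.0], [-0.0, -0.0, -1.0]]
wrist_force: [0.6, 0.7, 5.0]
width: 0.137
grasp_force: 30.0
the job is handed in; nothing more can be done
None
```

I pressed the round, square and bar keys in order and handed the job in at 22.8 s with the flat gauge still gripped and held upright between the plates, at an estimated 4 N on each; no verdict came back.

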